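Hold a bearing down against its spring in the hand press for the retaining ring

ROBOT

A 7-joint arm with a two-finger parallel gripper is mounted at the origin on a cart in front of the work surface, level with it; the furniture and walls round the work are solid. World frame = base frame: x ahead of the robot, y to its left, z up, the work surface at z = 0. Lengths are in m, angles in rad, forces in N, time in s.
With the tool pointing down it reaches from about 0.425 to 0.875 m from the base axis. Payload 8.4 kg.
Tool frame: the origin (TCP) lies on the centre line of the jaws, within the pads' length; the fingertips stand 14 mm ahead of it and the grasp point (between the pads) lies 5 mm behind it (arm.tcp_to_tips is the distance from the TCP to the fingertips, in m); z points along the fingers, y is the line along which they close (so a half turn about z gives the same grasp; the last joint's range is limited). The gripper opens to 85 mm and grips with 20 to 120 N. Pads are 22 mm wide; open, the fingers measure 114 mm over their backs; the gripper's body (76 mm by 85 mm) begins 54 mm behind the grasp point. The pads swing forward as they close: fully open they stand 13 mm farther back than shut.
Start: joints at [1.102, 0.333, 0.04, 1.465, -0.013, 1.343, -0.059], TCP at [0.235, -0.606, 0.245] pointing down, gripper open.
Joint ranges: [-2.58, 2.58], [-0.38, 2.09], [-1.3, 1.39], [0.25, 2.4], [-1.5, 4.64], [0.08, 2.09], [-2.65, 2.65]. Speed limits (rad/s): [2.22, 2.22, 2.79, 2.79, 3.14, 3.14, 3.14].

INTERFACE

Orientations are given as a 3x3 rotation matrix whose columns are the frame's x, y, z axes.
In Python, from workcell import arm gives the robot as it stands. The module is installed in compiled form; this text tells all that it offers.
- The arm moves only by the tool hand_motion, called after "Request:" as name([rows], argument=value, ...), one row to a line, values as JSON. Schema: {"type":"object","properties":{"steps":{"type":"array","items":{"type":"array","items":{"type":"number"},"minItems":6,"maxItems":6},"minItems":1,"maxItems":20},"finger_gap":{"type":"number"},"force":{"type":"number"},"only":{"type":"string"},"quiet":{"type":"boolean"},"lines":{"type":"string"}},"required":["steps"],"additionalProperties":false}. steps is a list of rows, 1 to 20 of them, each of 6 numbers: dx, dy, dz in fractions of the full range, 1 being 800 mm, then a rotation vector rx, ry, rz in fractions of the full range, 1 being 180 degrees; each row is the pose to reach, as a shift and turn from the pose commanded when the call began, along the tool's axes at that moment; what a row does not reach only later rows make up. A row lasts 1/10 s, in which the tool goes at most 0.05 m and 0.15 rad, less where a joint would pass 70% of its speed; a pose out of reach is approached as far as the arm can. finger_gap is the opening from 0.0 (shut) to 1.0 (fully open), set as the call begins (left out keeps the last). The fingers move at their own pace and stop on an object; force is the grip in N (left out, the last holds). Time passes only in rows, so rows that do not move let the fingers close. The tool returns the time, the measured TCP pose, the force, the opening and the grip force at its end. only (a regular expression) keeps the lines of the reply that match it, lines (a string "A,B") keeps lines A to B, and quiet returns only ok. Input that does not fit is refused with a message, and nothing moves.
- arm.state(): the state, without advancing time (a new reading comes with each control period).
- arm.capture(name): name is "scene" or "top" or "wrist"; returns a dict with "img" (480x640x3 uint8, red, green, blue), "K" (3x3 intrinsics, pixels), "position" and "attitude" of the camera in the world; the wrist camera has in their place "hand_eye" (4x4, takes a point from camera to tool coordinates, whose origin is the TCP and whose axes are the flange's). Camera axes: x right, y up, looking along -z (the intrinsics and any distortion apply to the point x, -y, -z); pixel columns grow to the right and rows downward; lengths in m; the calibration is good to about 2 mm. A picture is of the moment at which its call begins: read the wrist's pose just before it. There is no depth.
- arm.hand_in(): hands the job in; it is judged then, once.
The state is a dict: "clock": time; "q": joint angles; "dq": joint speeds; "joint_torque": joint torques, N m; "tool_pos": TCP position; "orientation": TCP orientation; "ft_force": force on the tool from outside, world axes, zero at the start; "moment": the same for the moment, N m; "finger_gap": opening from 0.0 (shut) to 1.0 (fully open); "grasp_force": force on a finger pad.
Only numpy, scipy, OpenCV 4.12 (cv2) and the standard library are available. Lean on these libraries where they do the work, as an engineer would, in place of code of your own. Each camera call takes 0.05 s, during which the arm holds its last target. There are 200 camera calls.

TASK

Take the ball bearing out of the shallow black tray, lay it flat in the bore of the housing on the hand press's slide, and push the slide fully home under the ram. Then press the palm knob down until the bearing is fully home against its spring, clear below the retaining-ring groove in the bore, and finish while still holding the knob down there so that the ring can be fitted. Leave the nut, the angle bracket and the pipe tee where they are.

Things in the scene. Friction and masses are not known exactly. Their poses are not given: they have to be found in the camera images.
- bearing: steel ball bearing, ring of 62 mm outside diameter, 30 mm bore, 16 mm thick, about 0.15 kg, lying flat in the black tray on its 2 mm floor; origin at the centre of its underside, z up along its axis
- black_tray: shallow open steel tray, 100 x 200 x 40 mm outside, walls and floor 2 mm, its long side along its own y; loose, 0.8 kg; origin at the centre of its underside. The bearing lies towards its -y end, the nut near its +y end
- press: bench hand press, fixed. Origin on the bench under the ram axis; x to the rear (column 75 to 125 mm behind the ram axis, 58 mm wide, 168 mm high), y the way the slide goes home. Arm and boss over the slide: height 115 to 172 mm, 54 mm wide, to 27 mm in front of the ram axis. Base 178 mm wide, from y = -295 to +65 mm; guide rails to 41 mm height at x = +-58 mm
- slide_travel (a joint): position of the slide in m: 0 drawn out (towards the press's -y), 0.150 home against its stop with the bore exactly under the ram; moved by hand by its post, about 2 N of friction, stays where it is left
- slide_post (a point): centre of the top of the slide's upright round post (16 mm diameter, 56 mm tall, top 90 mm above the bench, foot 34 mm), 105 mm from the bore axis towards the press's -y; grip it from above to move the slide
- housing_rim (a point): centre of the bore's mouth in the rim plane, 66 mm above the bench; axes as the press. Housing on the slide: square aluminium block 92 mm wide, 36 mm tall (4 mm screw heads at its corners), upright bore 65 mm diameter with 3 mm lead-in chamfer, ring groove 3.5 to 5.5 mm below the rim, sprung seat 11 mm below the rim at rest: a bearing laid in stands 5 mm proud
- seat (a joint): how far the sprung seat in the bore is pressed down, m: 0 at rest, 0.012 when the bearing is home on the shoulder (its top then 7 mm below the rim); the spring needs 4.5 N to start and 9.3 N at the bottom
- ram_travel (a joint): how far the ram is pressed down, m: 0 raised (its spring lifts it back when let go), the nose meets a bearing lying on the seat at 0.024, and the bearing is home at 0.036. At the knob it takes 3 N to start, 6 N just above the bearing, about 15 to 16 N with the bearing home, then a firm stop; without a bearing it runs to 0.042
- ram: the press's sprung ram: round steel pressing nose (42 mm diameter) below, spindle with return spring, black mushroom palm knob (54 mm diameter, 26 mm tall, flat top 44 mm wide) on top; origin at the centre of the nose's lower face, 95 mm above the bench when raised
- knob_top (a point): centre of the knob's flat top, 240 mm above the bench when raised; pressed straight down with closed fingers
- big_nut: large steel hexagon nut, 51 x 44 x 21 mm, in the +y half of the tray; leave it
- angle_bracket: rusty steel angle bracket, 30 x 50 x 50 mm, standing on one leg on the bench; leave it
- tee_fitting: rusty pipe tee, 53 x 80 x 32 mm, lying on the bench; leave it
There are look-alikes about, which are no part of the job. What is shaped like the bearing but orange is not meant.

How it is judged:
By the outcome, as a careful person would: the job done as asked, in the order asked, and still so for the second after the job is handed in, while the arm keeps its last pose, push and grip.
It also fails if it takes over 61 s, if anything falls off the work surface, if the arm or the gripper's body presses on something with over 40 N, if the wrist force passes 120 N, or if a joint passes its speed limit or range.

## Working session

There is one attempt and no reset: what is moved stays moved. The work goes in short steps, Python scripts to look and compute and a tool call to move; the robot and the scene stay as the last step left them, time stands still between calls to the robot, and variables do not carry over. Pictures are saved under pics/ and viewed, at most 10 in all, crops included, and the job is handed in when it is done.

```bash
mkdir -p pics
```

Create h.py:
```python
import numpy as np, cv2
from workcell import arm
def cap(name):
    s=arm.state(); c=arm.capture(name)
    if name=="wrist":
        T=np.eye(4); T[:3,:3]=np.array(s["orientation"]); T[:3,3]=s["tool_pos"]
        M=T@np.array(c["hand_eye"]); c["R"]=M[:3,:3]; c["p"]=M[:3,3]
    else:
        c["p"]=np.array(c["position"]); A=np.array(c["attitude"]); c["A"]=A
        c["R"]=A if A.shape==(3,3) else None
    return c
def ray(c,u,v):
    K=np.array(c["K"]); d=np.linalg.inv(K)@[u,v,1.]
    return c["R"]@np.array([d[0],-d[1],-d[2]])
def plane(c,u,v,z):
    d=ray(c,u,v); return c["p"]+d*(z-c["p"][2])/d[2]
def tri(obs):
    A=np.zeros((3,3)); b=np.zeros(3)
    for c,u,v in obs:
        d=ray(c,u,v); d/=np.linalg.norm(d); P=np.eye(3)-np.outer(d,d); A+=P; b+=P@c["p"]
    return np.linalg.solve(A,b)
def proj(c,X):
    x=c["R"].T@(np.array(X)-c["p"]); K=np.array(c["K"]); q=K@[x[0]/-x[2],-x[1]/-x[2],1]; return q[:2]
def save(c,n,s=1,box=None):
    im=c["img"][:,:,::-1]
    if box: im=im[box[1]:box[3],box[0]:box[2]]
    cv2.imwrite("pics/"+n+".png",cv2.resize(im,None,fx=s,fy=s,interpolation=cv2.INTER_CUBIC))
```

Run:
```python
from h import *
import pickle
for n in ["scene","top","wrist"]:
    c=cap(n); print(n,[k for k in c]); save(c,n+"0"); pickle.dump(c,open(n+".pkl","wb")); print(c["K"],c["p"],c.get("A"),c["R"])
print(arm.state(),arm.tcp_to_tips)
```

```text
scene ['img', 'K', 'position', 'attitude', 'p', 'A', 'R']
[[432.98270366   0.         324.77247504]
 [  0.         432.98270366 237.83131287]
 [  0.           0.           1.        ]] [0.15316499 0.78898592 0.83348138] [[-0.89250945  0.26293797 -0.3664567 ]
 [-0.45101629 -0.51426731  0.72946106]
 [ 0.00334631  0.81632883  0.57757774]] [[-0.89250945  0.26293797 -0.3664567 ]
 [-0.45101629 -0.51426731  0.72946106]
 [ 0.00334631  0.81632883  0.57757774]]
top ['img', 'K', 'position', 'attitude', 'p', 'A', 'R']
[[555.4779539    0.         318.56712361]
 [  0.         555.4779539  240.62425317]
 [  0.           0.           1.        ]] [ 0.26031914 -0.0231757   1.53683346] [[-0.00263422  0.98023736 -0.19780744]
 [-0.99999065 -0.00190404  0.00388147]
 [ 0.00342812  0.19781582  0.98023321]] [[-0.00263422  0.98023736 -0.19780744]
 [-0.99999065 -0.00190404  0.00388147]
 [ 0.00342812  0.19781582  0.98023321]]
wrist ['img', 'K', 'hand_eye', 'R', 'p']
[[379.68061984   0.         318.80695799]
 [  0.         379.68061984 241.6317217 ]
 [  0.           0.           1.        ]] [ 0.30404782 -0.579
[... 301 characters left out ...]
3]), 'dq': array([-0.0006782 , -0.0013682 , -0.00012927, -0.00272953, -0.00184056,
        0.00069175, -0.00171249]), 'joint_torque': array([ 3.50362330e-03, -6.59040070e+01,  1.36798784e+00, -4.05871260e+01,
        1.69852248e-02,  9.73760179e-03,  2.85984612e-05]), 'tool_pos': array([ 0.23477175, -0.60576553,  0.2446284 ]), 'orientation': array([[ 9.32420666e-01,  3.61374345e-01, -5.32561764e-04],
       [ 3.61374727e-01, -9.32419988e-01,  1.12808511e-03],
       [-8.89102164e-05, -1.24430423e-03, -9.99999222e-01]]), 'ft_force': array([ 0.27998899, -0.03724005, -0.86903937]), 'moment': array([0.03198154, 0.00943471, 0.01647138]), 'grasp_force': 0.0, 'finger_gap': 0.9988960642742222} 0.014
```

View pics/scene0.png

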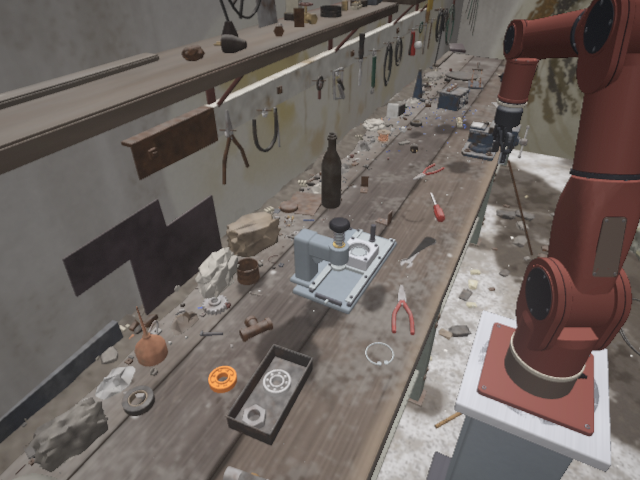

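View pics/top0.png

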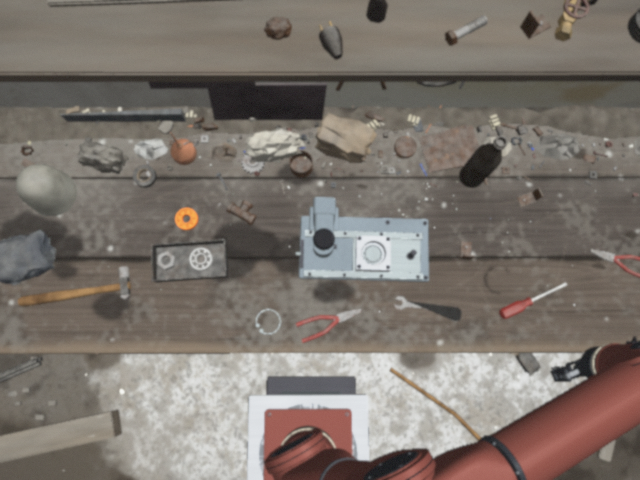

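The bearing in the tray is at scene (277,381) and top (201,258). Candidates for it, by top pixel:
- Steel-grey ring in the black tray at (201,258): this matches the description.
- Orange ring at (187,218): ruled out by the text.
- Grey ring at the back at (145,177): not in the tray.
- Nut at (167,260): hexagonal.
- Wire ring at (268,321): a retaining ring.

The press has its knob at (323,240), bore at (374,253) and post at (411,254).

Run:
```python
from h import *
import pickle
s,t,w=[pickle.load(open(n+".pkl","rb")) for n in ["scene","top","wrist"]]
for n,a,b in [("bearing",(277,381),(201,258)),("nut",(256,415),(167,260)),("knob",(339,224),(323,239)),("bore",(361,252),(374,253)),("post",(373,228),(411,254)),("orange",(222,378),(187,218))]:
    print(n,tri([(s,*a),(t,*b)]).round(4), plane(t,*b,0.02).round(3))
a=cv2.resize(s["img"][335:445,195:325],(520,440),interpolation=cv2.INTER_CUBIC)
b=cv2.resize(t["img"][235:290,145:235],(720,440),interpolation=cv2.INTER_CUBIC)[:, :280+440]
im=np.hstack([a,b]); cv2.imwrite("pics/crop1.png",cv2.resize(im,(800,int(440*800/im.shape[1])))[:,:,::-1])
# bearing blob: gray bright pixels in tray
for c,bx in [(s,(255,362,298,398)),(t,(184,244,218,274))]:
    x0,y0,x1,y1=bx; g=cv2.cvtColor(c["img"],cv2.COLOR_RGB2GRAY)[y0:y1,x0:x1]
    _,m=cv2.threshold(g,0,255,cv2.THRESH_OTSU); cs,_=cv2.findContours(m,cv2.RETR_EXTERNAL,cv2.CHAIN_APPROX_NONE)
    k=max(cs,key=cv2.contourArea); e=cv2.fitEllipse(k); print(_, e[0][0]+x0,e[0][1]+y0,e[1])
```

```text
bearing [0.5185 0.2971 0.015 ] [0.518 0.296 0.02 ]
nut [0.5118 0.3897 0.0191] [0.513 0.39  0.02 ]
knob [ 0.5281 -0.0387  0.2336] [ 0.571 -0.042  0.02 ]
bore [ 0.5221 -0.1801  0.0533] [ 0.531 -0.183  0.02 ]
post [ 0.5184 -0.2743  0.0829] [ 0.528 -0.285  0.02 ]
orange [0.6351 0.3428 0.009 ] [0.632 0.34  0.02 ]
[[[ 1 -1 -1 -1]
  [-1  0 -1 -1]]] 277.7697238922119 380.875431060791 (34.383514404296875, 47.35386276245117)
[[[-1 -1 -1 -1]]] 200.34528160095215 258.209755897522 (22.156333923339844, 23.344934463500977)
```

View pics/crop1.png

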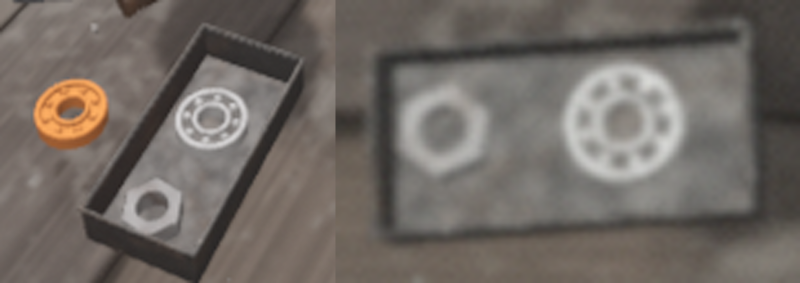

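The crop confirms the choice: a steel ring with balls in the black tray, clear of the nut. Next I move over the press for a wrist view.

The manual's scale: shifts go in shares of 800 mm and turns go in shares of 180 degrees. Converting my numbers, 0.394 m / 0.8 = 0.4925, -0.283 m / 0.8 = -0.3538, 0.37 rad / 3.1416 = 0.1178.

Request:
hand_motion([
  [0.4925, -0.3538, -0.1938, 0, 0, 0.1178],
  [0.4925, -0.3538, -0.1938, 0, 0, 0.1178],
  [0.4925, -0.3538, -0.1938, 0, 0, 0.1178],
  [0.4925, -0.3538, -0.1938, 0, 0, 0.1178],
  [0.4925, -0.3538, -0.1938, 0, 0, 0.1178],
  [0.4925, -0.3538, -0.1938, 0, 0, 0.1178],
  [0.4925, -0.3538, -0.1938, 0, 0, 0.1178],
  [0.4925, -0.3538, -0.1938, 0, 0, 0.1178],
  [0.4925, -0.3538, -0.1938, 0, 0, 0.1178],
  [0.4925, -0.3538, -0.1938, 0, 0, 0.1178],
  [0.4925, -0.3538, -0.1938, 0, 0, 0.1178],
  [0.4925, -0.3538, -0.1938, 0, 0, 0.1178],
  [0.4925, -0.3538, -0.1938, 0, 0, 0.1178],
  [0.4925, -0.3538, -0.1938, 0, 0, 0.1178],
], finger_gap=0.88)

```text
clock: 1.55
tool_pos: [0.499, -0.2016, 0.3996]
orientation: [[1.0, -0.003, -0.001], [-0.003, -1.0, -0.0], [-0.001, 0.0, -1.0]]
ft_force: [0.1, -0.2, -0.4]
finger_gap: 0.877
grasp_force: 0.0
```

Run:
```python
from h import *
import pickle
c=cap("wrist"); pickle.dump(c,open("w1.pkl","wb")); save(c,"w1"); print(c["p"],arm.state()["orientation"].round(4))
```

```text
[ 0.5733806  -0.20207172  0.52847222] [[ 1.     -0.0032 -0.0011]
 [-0.0032 -1.      0.    ]
 [-0.0011  0.     -1.    ]]
```

View pics/w1.png

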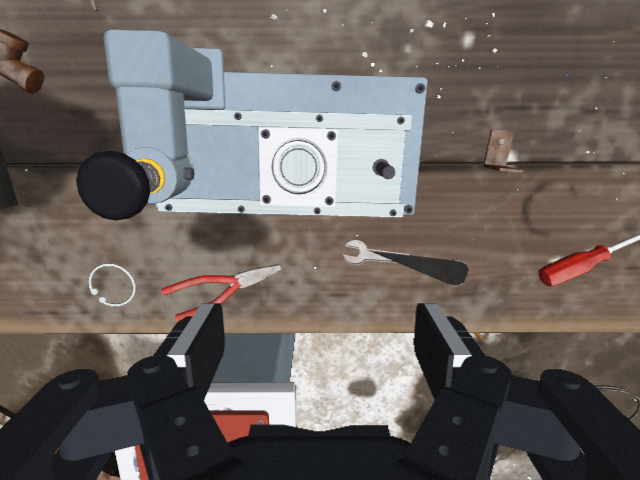

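In the wrist view the bore is at (299,166), the post top at (388,171) and the knob at (113,185). The slide looks drawn out. Next is the tray.

Converted, -0.498 m / 0.8 = -0.6225, 0.15 m / 0.8 = 0.1875.

Request:
hand_motion([
  [0.0125, -0.6225, 0.1875, 0, 0, 0],
  [0.0125, -0.6225, 0.1875, 0, 0, 0],
  [0.0125, -0.6225, 0.1875, 0, 0, 0],
  [0.0125, -0.6225, 0.1875, 0, 0, 0],
  [0.0125, -0.6225, 0.1875, 0, 0, 0],
  [0.0125, -0.6225, 0.1875, 0, 0, 0],
  [0.0125, -0.6225, 0.1875, 0, 0, 0],
  [0.0125, -0.6225, 0.1875, 0, 0, 0],
  [0.0125, -0.6225, 0.1875, 0, 0, 0],
  [0.0125, -0.6225, 0.1875, 0, 0, 0],
  [0.0125, -0.6225, 0.1875, 0, 0, 0],
  [0.0125, -0.6225, 0.1875, 0, 0, 0],
  [0.0125, -0.6225, 0.1875, 0, 0, 0],
])

```text
clock: 2.9
tool_pos: [0.5105, 0.2969, 0.2499]
orientation: [[1.0, -0.001, -0.001], [-0.001, -1.0, -0.001], [-0.001, 0.001, -1.0]]
ft_force: [-0.8, -0.3, 0.1]
finger_gap: 0.884
grasp_force: 0.0
```

Run:
```python
from h import *
import pickle
c=cap("wrist"); pickle.dump(c,open("w2.pkl","wb")); 
print(proj(c,[.5185,.297,.018]))
g=cv2.GaussianBlur(cv2.cvtColor(c["img"],cv2.COLOR_RGB2GRAY),(5,5),0)
cr=cv2.HoughCircles(g,cv2.HOUGH_GRADIENT,1.2,25,param1=100,param2=30,minRadius=10,maxRadius=50)
print(cr.round(1))
u,v=proj(c,[.5185,.297,.018]); u,v=int(u),int(v)
save(c,"w2",1)
```

```text
[318.1095984 198.3672873]
[[[317.4 197.4  27. ]
  [264.6  63.   26.1]
  [491.4 343.8  23.7]
  [217.8 203.4  23.3]
  [453.   35.4  25.2]
  [354.6 229.8  26.7]]]
```

View pics/w2.png

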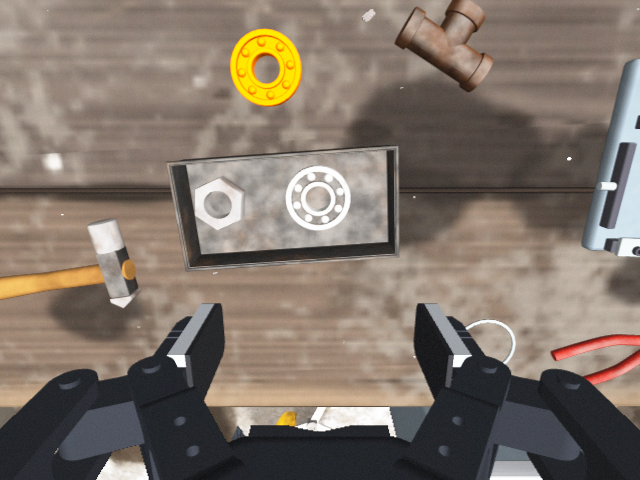

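The bearing is at (318,198) and the nut at (218,203) in the tray. The orange ring at (266,67) is outside it. There is room for fingers closing along y.

Run:
```python
from h import *
import pickle
s,t,w1,w2=[pickle.load(open(n+".pkl","rb")) for n in ["scene","top","w1","w2"]]
def blob(c,bx,inv=False):
    x0,y0,x1,y1=bx; g=cv2.cvtColor(c["img"],cv2.COLOR_RGB2GRAY)[y0:y1,x0:x1]
    th,m=cv2.threshold(g,0,255,cv2.THRESH_OTSU+(cv2.THRESH_BINARY_INV if inv else 0))
    cs=cv2.findContours(m,cv2.RETR_EXTERNAL,cv2.CHAIN_APPROX_NONE)[0]; k=max(cs,key=cv2.contourArea)
    e=cv2.fitEllipse(cv2.convexHull(k)); return (e[0][0]+x0,e[0][1]+y0),e[1]
B=blob(w2,(275,155,362,242)); print("bearing w2",B,plane(w2,*B[0],.018).round(4))
S=blob(s,(255,362,298,398)); T=blob(t,(184,244,218,274)); print(S,T)
print(tri([(w2,*B[0]),(t,*T[0])]).round(4),tri([(w2,*B[0]),(s,277.3,381)]).round(4))
# press in w1
g=cv2.GaussianBlur(cv2.cvtColor(w1["img"],cv2.COLOR_RGB2GRAY),(3,3),0)
print(cv2.HoughCircles(g[130:205,260:340],cv2.HOUGH_GRADIENT,1,20,param1=80,param2=20,minRadius=15,maxRadius=36))
P=blob(w1,(370,155,402,185),True); print("post",P)
K=blob(w1,(70,140,150,225),True); print("knob",K)
print("bore@66",plane(w1,299,166,.066).round(4),"knob@240",plane(w1,*K[0],.235).round(4))
save(w1,"pr",8,(250,120,345,210)) if 0 else None
a=cv2.resize(w1["img"][120:210,250:410],(800,450),interpolation=cv2.INTER_CUBIC); cv2.imwrite("pics/pr.png",a[:,:,::-1])
```

```text
bearing w2 ((317.74861907958984, 197.84093475341797), (64.31185913085938, 64.8623275756836)) [0.519  0.2973 0.018 ]
((276.6960983276367, 384.1888179779053), (36.945858001708984, 56.392822265625)) ((200.35299682617188, 258.24788761138916), (22.781661987304688, 24.063112258911133))
[0.5183 0.298  0.0164] [0.518  0.2969 0.0146]
[[[38.5 35.5 25.4]]]
post ((383.39233016967773, 168.88571071624756), (17.410661697387695, 23.6785945892334))
knob ((107.47977447509766, 174.86793518066406), (72.42694854736328, 99.2103500366211))
bore@66 [ 0.5274 -0.1784  0.066 ] knob@240 [ 0.5381 -0.0401  0.235 ]
```

View pics/pr.png

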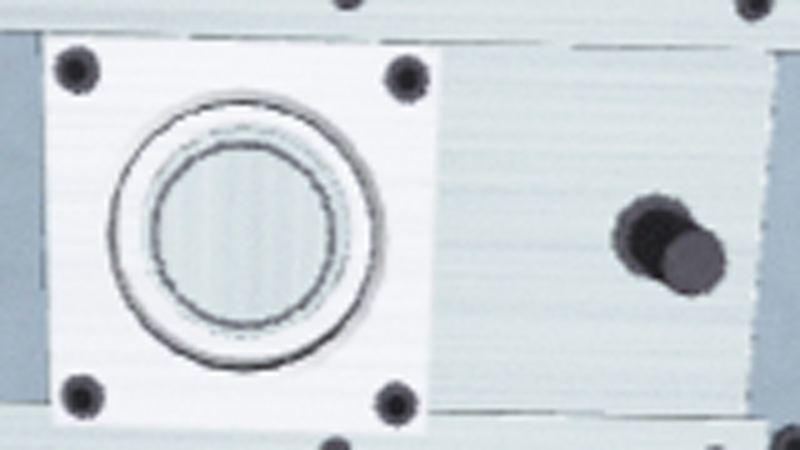

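Converted, 0.232 m / 0.8 = 0.29, 0.228 m / 0.8 = 0.285.

Request:
hand_motion([
  [0.0106, 0, 0.0625, 0, 0, 0],
  [0.0106, 0, 0.125, 0, 0, 0],
  [0.0106, 0, 0.1875, 0, 0, 0],
  [0.0106, 0, 0.2375, 0, 0, 0],
  [0.0106, 0, 0.2625, 0, 0, 0],
  [0.0106, 0, 0.2775, 0, 0, 0],
  [0.0106, 0, 0.285, 0, 0, 0],
  [0.0106, 0, 0.29, 0, 0, 0],
  [0.0106, 0, 0.29, 0, 0, 0],
  [0.0106, 0, 0.29, 0, 0, 0],
])

```text
clock: 3.95
tool_pos: [0.5193, 0.2985, 0.0195]
orientation: [[1.0, -0.0, 0.002], [-0.0, -1.0, 0.001], [0.002, -0.001, -1.0]]
ft_force: [1.0, -0.3, 0.3]
finger_gap: 0.88
grasp_force: 0.0
```

Run:
```python
from h import *
c=cap("wrist"); save(c,"w3",1.2,(100,80,540,460))
```

```text
(no output)
```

View pics/w3.png

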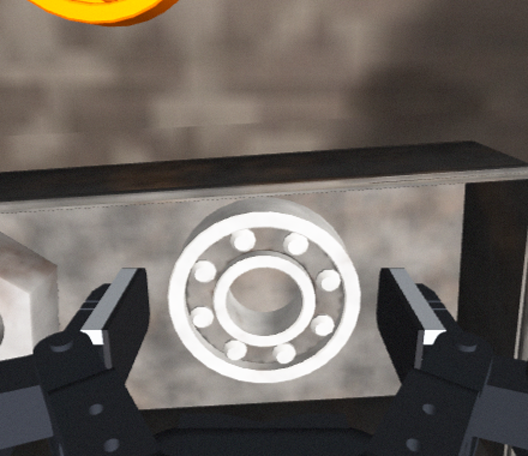

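The pads straddle the bearing evenly, with its centre at crop (264,297). I close and lift.

Converted, -0.1 m / 0.8 = -0.125, -0.06 m / 0.8 = -0.075.

Request:
hand_motion([
  [0, 0, 0, 0, 0, 0],
  [0, 0, 0, 0, 0, 0],
  [0, 0, 0, 0, 0, 0],
  [0, 0, 0, 0, 0, 0],
  [0, 0, 0, 0, 0, 0],
  [0, 0, 0, 0, 0, 0],
  [0, 0, -0.0125, 0, 0, 0],
  [0, 0, -0.0375, 0, 0, 0],
  [0, 0, -0.075, 0, 0, 0],
  [0, 0, -0.125, 0, 0, 0],
  [0, 0, -0.125, 0, 0, 0],
], finger_gap=0.6, force=40)

```text
clock: 5.1
tool_pos: [0.5209, 0.3004, 0.1244]
orientation: [[1.0, 0.0, 0.007], [0.0, -1.0, 0.004], [0.007, -0.004, -1.0]]
ft_force: [1.1, 0.6, -1.4]
finger_gap: 0.7
grasp_force: 44.1
```

Run:
```python
from h import *
import pickle
w1=pickle.load(open("w1.pkl","rb"));t=pickle.load(open("top.pkl","rb"));s=pickle.load(open("scene.pkl","rb"))
print("bore",plane(w1,299.4,166.2,.066).round(4),"post",plane(w1,388.8,172.4,.09).round(4))
d=[plane(w1,250+a/5,120+b/5,.070) for a,b in [(77,70),(407,78),(82,396),(396,404)]]
print(np.round(d,4), np.degrees([np.arctan2(*(d[0]-d[1])[:2]),np.arctan2(*(d[2]-d[3])[:2])]),np.mean(d,0))
c=cap("wrist"); save(c,"w4",1,(100,80,540,460)); print(arm.state()["finger_gap"],arm.state()["grasp_force"])
```

```text
bore [ 0.5272 -0.1789  0.066 ] post [ 0.5222 -0.2822  0.09  ]
[[ 0.5646 -0.1403  0.07  ]
 [ 0.5625 -0.217   0.07  ]
 [ 0.488  -0.1381  0.07  ]
 [ 0.4857 -0.2147  0.07  ]] [1.57842562 1.72487685] [ 0.52522922 -0.17754063  0.07      ]
0.6956207699767616 44.082045792310964
```

View pics/w4.png

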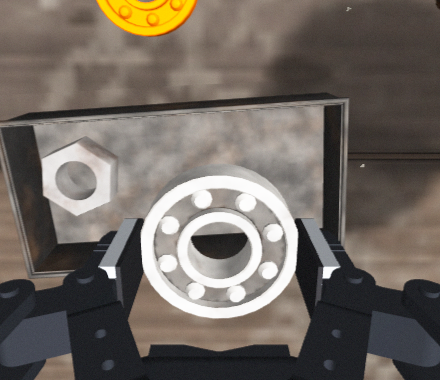

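The bearing is gripped level with its ring at crop (220,245). I carry it over the press to above the bore.

Converted, 0.475 m / 0.8 = 0.5938, 0.43 m / 0.8 = 0.5375.

Request:
hand_motion([
  [0, 0.025, -0.0563, 0, 0, 0],
  [0, 0.05, -0.1125, 0, 0, 0],
  [0, 0.075, -0.1688, 0, 0, 0],
  [0, 0.1, -0.225, 0, 0, 0],
  [0, 0.15, -0.25, 0, 0, 0],
  [0, 0.2063, -0.25, 0, 0, 0],
  [0, 0.2625, -0.25, 0, 0, 0],
  [0.0038, 0.3188, -0.25, 0, 0, 0],
  [0.0075, 0.375, -0.25, 0, 0, 0],
  [0.0088, 0.4313, -0.25, 0, 0, 0],
  [0.0088, 0.4875, -0.25, 0, 0, 0],
  [0.0088, 0.5375, -0.25, 0, 0, 0],
  [0.0088, 0.575, -0.2125, 0, 0, 0],
  [0.0088, 0.5938, -0.1625, 0, 0, 0],
  [0.0088, 0.5938, -0.125, 0, 0, 0],
  [0.0088, 0.5938, -0.125, 0, 0, 0],
  [0.0088, 0.5938, -0.125, 0, 0, 0],
  [0.0088, 0.5938, -0.125, 0, 0, 0],
])

```text
clock: 6.95
tool_pos: [0.5265, -0.1763, 0.2203]
orientation: [[1.0, 0.001, 0.002], [0.001, -1.0, -0.001], [0.002, 0.001, -1.0]]
ft_force: [0.4, -0.1, -1.0]
finger_gap: 0.698
grasp_force: 45.0
```

Run:
```python
from h import *
import pickle
st=arm.state(); print(st["tool_pos"],st["orientation"].round(4),st["finger_gap"])
c=cap("wrist"); pickle.dump(c,open("w5.pkl","wb")); save(c,"w5"); print(proj(c,[.527,-.178,.066]))
```

```text
[ 0.52653003 -0.17634024  0.22025476] [[ 1.0e+00  8.0e-04  2.4e-03]
 [ 8.0e-04 -1.0e+00 -6.0e-04]
 [ 2.4e-03  6.0e-04 -1.0e+00]] 0.6980986852820731
[320.43238917 226.98697297]
```

View pics/w5.png

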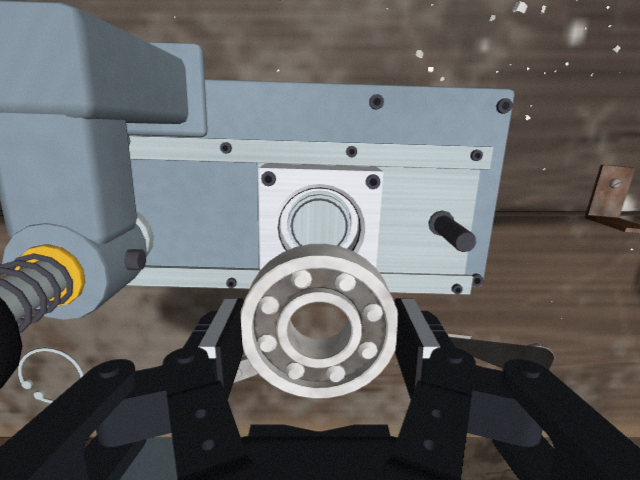

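Picture w5 shows the held bearing's top face centred at about (319,327), radius 78. The bore rim is centred near (321,227), radius 43, which agrees with the bore position from w1. Now I refine the numbers.

Run:
```python
from h import *
import pickle
w1,c=[pickle.load(open(n+".pkl","rb")) for n in ["w1","w5"]]
g=cv2.GaussianBlur(cv2.cvtColor(c["img"],cv2.COLOR_RGB2GRAY),(3,3),0)
for lo,hi in [(28,50),(66,90)]:
    r=cv2.HoughCircles(g,cv2.HOUGH_GRADIENT,1,8,param1=100,param2=25,minRadius=lo,maxRadius=hi); print(lo,r[0][:6].round(1) if r is not None else None)
# radial edges: strongest gradient along radial lines, then ellipse fit
def radial(cx,cy,r0,r1,angs):
    P=[]
    for a in np.radians(angs):
        rr=np.arange(r0,r1,.5); x=(cx+rr*np.cos(a)).astype(np.float32); y=(cy+rr*np.sin(a)).astype(np.float32)
        v=cv2.remap(g,x[None],y[None],cv2.INTER_LINEAR)[0].astype(float); k=np.argmax(np.abs(v[4:]-v[:-4]))+2; P.append((x[k],y[k]))
    return np.array(P,np.float32)
P=radial(319,327,68,88,list(range(15,166,5))); e=cv2.fitEllipse(P); print("bearing low arc",e, P[[0,-1]],cv2.minEnclosingCircle(P))
Q=radial(321,227,36,50,list(range(190,351,5))); print("rim",cv2.fitEllipse(Q),cv2.minEnclosingCircle(Q))
print(proj(c,[.527,-.178,.066]),np.array(c["hand_eye"]).round(4))
R=c["R"]; T=np.array(c["hand_eye"])
def tool(u,v,depth):
    d=np.linalg.inv(np.array(c["K"]))@[u,v,1]*depth; return (T@[d[0],-d[1],-d[2],1])[:3].round(4)
for dp in (.145,.15,.155): print(dp,tool(*e[0],dp))
```

```text
28 [[317.5 227.5  40.5]
 [319.5 329.5  41.6]
 [320.5 317.5  49.4]
 [327.5 228.5  37.1]
 [318.5 337.5  36. ]
 [326.5 219.5  33.8]]
66 [[318.5 313.5  74. ]
 [329.5 326.5  68.5]
 [310.5 326.5  69.5]
 [318.5 343.5  88.3]
 [320.5 323.5  80.6]
 [318.5 335.5  68.2]]
bearing low arc ((317.63433837890625, 333.5730895996094), (127.90364837646484, 157.05682373046875), 91.36307525634766) [[394.82516 347.3173 ]
 [242.69186 347.44672]] ((317.71478271484375, 355.4368896484375), 77.53681182861328)
rim ((317.8978271484375, 232.75283813476562), (82.50062561035156, 89.11016082763672), 14.903053283691406) ((317.79937744140625, 219.923828125), 40.134986877441406)
[320.43238917 226.98697297] [[-1.000e-03  9.569e-01  2.904e-01  7.430e-02]
 [ 1.000e+00  1.200e-03 -3.000e-04  2.000e-04]
 [-7.000e-04  2.904e-01 -9.569e-01 -1.289e-01]
 [ 0.000e+00  0.000e+00  0.000e+00  1.000e+00]]
0.145 [-0.0015 -0.0002 -0.0004]
0.15 [-0.0041 -0.0003  0.0041]
0.155 [-0.0067 -0.0003  0.0085]
```

Converted, 0.115 m / 0.8 = 0.1438, 0.001 m / 0.8 = 0.0013.

Request:
hand_motion([
  [0.0013, 0, 0.05, 0, 0, 0],
  [0.0013, 0, 0.1, 0, 0, 0],
  [0.0013, 0, 0.1313, 0, 0, 0],
  [0.0013, 0, 0.1438, 0, 0, 0],
  [0.0013, 0, 0.1438, 0, 0, 0],
  [0.0013, 0, 0.1438, 0, 0, 0],
])

```text
clock: 7.6
tool_pos: [0.5278, -0.1769, 0.1053]
orientation: [[1.0, 0.0, 0.003], [0.0, -1.0, -0.001], [0.003, 0.001, -1.0]]
ft_force: [0.6, 0.4, -0.0]
finger_gap: 0.7
grasp_force: 45.0
```

Run:
```python
from h import *
import pickle
w1,c=[pickle.load(open(n+".pkl","rb")) for n in ["w1","w5"]]
def dark(c,u,v,r=10):
    u,v=int(u),int(v); g=cv2.cvtColor(c["img"],cv2.COLOR_RGB2GRAY)[v-r:v+r+1,u-r:u+r+1]
    m=cv2.moments((g<130).astype(np.uint8),True); return u-r+m["m10"]/m["m00"],v-r+m["m01"]/m["m00"]
A=[(265.4,134),(331.4,135.6),(266.4,199.2),(329.2,200.8)]
D=[dark(w1,*p,6) for p in A]; X=np.array([plane(w1,*p,.07) for p in D]); print(X.round(4),X.mean(0))
E=[dark(c,*p) for p in [(268,179),(373,182)]]; Y=np.array([plane(c,*p,.07) for p in E]); print(Y.round(4))
for i in (0,1): print(tri([(w1,*D[i]),(c,*E[i])]).round(4))
y=(Y[0]-Y[1]); y/=np.linalg.norm(y); n=np.array([y[1],-y[0],0]); print(y, Y.mean(0)-n*.5*np.linalg.norm(X[0]-X[2]))
```

```text
[[ 0.5651 -0.14    0.07  ]
 [ 0.5627 -0.2165  0.07  ]
 [ 0.4886 -0.1376  0.07  ]
 [ 0.4861 -0.2142  0.07  ]] [ 0.52560569 -0.17707387  0.07      ]
[[ 0.5648 -0.1397  0.07  ]
 [ 0.5626 -0.2162  0.07  ]]
[ 0.5651 -0.1402  0.0724]
[ 0.5626 -0.2165  0.0687]
[0.0282485  0.99960093 0.        ] [ 0.52545426 -0.17687068  0.07      ]
```

Converted, 0.022 m / 0.8 = 0.0275, 0.013 m / 0.8 = 0.0163.

Request:
hand_motion([
  [-0.0013, 0, 0.0063, 0, 0, 0],
  [-0.0013, 0, 0.0125, 0, 0, 0],
  [-0.0013, 0, 0.0163, 0, 0, 0],
  [-0.0013, 0, 0.02, 0, 0, 0],
  [-0.0013, 0, 0.0225, 0, 0, 0],
  [-0.0013, 0, 0.025, 0, 0, 0],
  [-0.0013, 0, 0.0263, 0, 0, 0],
  [-0.0013, 0, 0.0275, 0, 0, 0],
  [-0.0013, 0, 0.0275, 0, 0, 0],
])

```text
clock: 8.5
tool_pos: [0.5255, -0.1767, 0.0813]
orientation: [[1.0, -0.0, -0.0], [-0.0, -1.0, 0.0], [-0.0, -0.0, -1.0]]
ft_force: [-0.1, -0.2, -1.4]
finger_gap: 0.699
grasp_force: 45.0
```

Request:
hand_motion([
  [0, 0, 0.0013, 0, 0, 0],
  [0, 0, 0.0025, 0, 0, 0],
  [0, 0, 0.0038, 0, 0, 0],
  [0, 0, 0.0038, 0, 0, 0],
  [0, 0, 0.0038, 0, 0, 0],
])

```text
clock: 9.0
tool_pos: [0.5255, -0.1768, 0.0783]
orientation: [[1.0, -0.0, -0.0], [-0.0, -1.0, 0.0], [-0.0, -0.0, -1.0]]
ft_force: [-0.3, -0.1, -2.5]
finger_gap: 0.698
grasp_force: 45.0
```

Converted, 0.003 m / 0.8 = 0.0038, 0.002 m / 0.8 = 0.0025.

Request:
hand_motion([
  [0.0006, 0, 0.0013, 0, 0, 0],
  [0.0006, 0, 0.0025, 0, 0, 0],
  [0.0006, 0, 0.0038, 0, 0, 0],
  [0.0006, 0, 0.0038, 0, 0, 0],
])

```text
clock: 9.4
tool_pos: [0.526, -0.1767, 0.0753]
orientation: [[1.0, -0.0, -0.0], [-0.0, -1.0, 0.0], [-0.0, -0.0, -1.0]]
ft_force: [0.0, -0.0, -1.7]
finger_gap: 0.7
grasp_force: 45.0
```

Request:
hand_motion([
  [0, 0, 0.0013, 0, 0, 0],
  [0, 0, 0.0019, 0, 0, 0],
  [0, 0, 0.0019, 0, 0, 0],
])

```text
clock: 9.7
tool_pos: [0.5261, -0.1768, 0.0751]
orientation: [[1.0, -0.0, 0.0], [-0.0, -1.0, -0.0], [0.0, 0.0, -1.0]]
ft_force: [-5.7, 2.3, 12.5]
finger_gap: 0.701
grasp_force: 52.6
```

Contact at TCP z 0.075 is stiff, so the fingertips are on the rim and the bearing is about 8 mm or more deep. I back off slightly, release and rise.

Converted, -0.0015 m / 0.8 = -0.0019.

Request:
hand_motion([
  [0, 0, -0.0019, 0, 0, 0],
  [0, 0, -0.0019, 0, 0, 0],
  [0, 0, -0.0019, 0, 0, 0],
])

```text
clock: 10.0
tool_pos: [0.526, -0.1768, 0.0752]
orientation: [[1.0, -0.0, 0.0], [-0.0, -1.0, 0.0], [0.0, -0.0, -1.0]]
ft_force: [0.7, -0.0, 0.6]
finger_gap: 0.699
grasp_force: 46.0
```

Request:
hand_motion([
  [0, 0, 0, 0, 0, 0],
  [0, 0, 0, 0, 0, 0],
  [0, 0, 0, 0, 0, 0],
  [0, 0, 0, 0, 0, 0],
  [0, 0, 0, 0, 0, 0],
], finger_gap=0.9)

```text
clock: 10.5
tool_pos: [0.526, -0.1768, 0.0753]
orientation: [[1.0, -0.0, 0.0], [-0.0, -1.0, 0.0], [0.0, -0.0, -1.0]]
ft_force: [0.7, 0.4, -0.4]
finger_gap: 0.901
grasp_force: 0.0
```

Request:
hand_motion([
  [0, 0, -0.0125, 0, 0, 0],
  [0, 0, -0.0625, 0, 0, 0],
  [0, 0, -0.125, 0, 0, 0],
  [0, 0, -0.15, 0, 0, 0],
  [0, 0, -0.15, 0, 0, 0],
  [0, 0, -0.15, 0, 0, 0],
  [0, 0, -0.15, 0, 0, 0],
])

```text
clock: 11.2
tool_pos: [0.5253, -0.1766, 0.1943]
orientation: [[1.0, -0.0, -0.002], [-0.0, -1.0, 0.001], [-0.002, -0.001, -1.0]]
ft_force: [0.4, 0.8, 0.3]
finger_gap: 0.902
grasp_force: 0.0
```

Run:
```python
from h import *
import pickle
st=arm.state(); print(st["tool_pos"])
c=cap("wrist"); pickle.dump(c,open("w6.pkl","wb")); print(proj(c,[.5255,-.177,.071]),proj(c,[.5222,-.2822,.09]))
save(c,"w6",1.6,(100,100,600,400))
```

```text
[ 0.52531995 -0.17663763  0.19432003]
[319.01030505 237.91131719] [481.67412466 250.90905395]
```

View pics/w6.png

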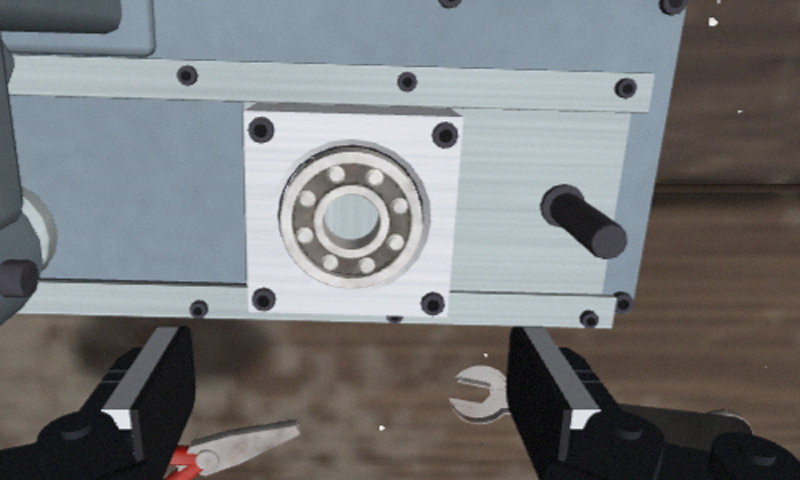

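The bearing lies flat and concentric in the bore, centred at crop (352,218). The post top is at crop (608,241), matching the predicted (0.522,-0.282). Next I grip the post.

The manual's scale: shifts go in shares of 800 mm and turns go in shares of 180 degrees. Converting my numbers, 0.123 m / 0.8 = 0.1538, 0.11 m / 0.8 = 0.1375.

Request:
hand_motion([
  [-0.0044, 0.05, 0, 0, 0, 0],
  [-0.0044, 0.1063, 0, 0, 0, 0],
  [-0.0044, 0.1313, 0.0125, 0, 0, 0],
  [-0.0044, 0.1313, 0.0625, 0, 0, 0],
  [-0.0044, 0.1313, 0.1125, 0, 0, 0],
  [-0.0044, 0.1313, 0.1375, 0, 0, 0],
  [-0.0044, 0.1313, 0.1538, 0, 0, 0],
  [-0.0044, 0.1313, 0.1538, 0, 0, 0],
  [-0.0044, 0.1313, 0.1538, 0, 0, 0],
], finger_gap=0.6)

```text
clock: 12.15
tool_pos: [0.5229, -0.2818, 0.0729]
orientation: [[1.0, -0.0, 0.0], [-0.0, -1.0, 0.0], [0.0, -0.0, -1.0]]
ft_force: [0.1, -0.6, 0.6]
finger_gap: 0.599
grasp_force: 0.0
```

Request:
hand_motion([
  [0, 0, 0, 0, 0, 0],
  [0, 0, 0, 0, 0, 0],
  [0, 0, 0, 0, 0, 0],
  [0, 0, 0, 0, 0, 0],
  [0, 0, 0, 0, 0, 0],
  [0, 0, 0, 0, 0, 0],
  [0, 0, 0, 0, 0, 0],
], finger_gap=0.1, force=30)

```text
clock: 12.85
tool_pos: [0.5231, -0.282, 0.0735]
orientation: [[1.0, -0.0, 0.001], [-0.0, -1.0, -0.001], [0.001, 0.001, -1.0]]
ft_force: [-1.4, 1.5, 6.8]
finger_gap: 0.177
grasp_force: 29.3
```

Post gripped (gap 0.177 ≈ 15–16 mm). Now I push it home.

Converted, -0.146 m / 0.8 = -0.1825, -0.142 m / 0.8 = -0.1775.

Request:
hand_motion([
  [0, -0.0038, 0, 0, 0, 0],
  [0, -0.0113, 0, 0, 0, 0],
  [0.0013, -0.0225, 0, 0, 0, 0],
  [0.0013, -0.0375, 0, 0, 0, 0],
  [0.0013, -0.0538, 0, 0, 0, 0],
  [0.0025, -0.07, 0, 0, 0, 0],
  [0.0025, -0.0863, 0, 0, 0, 0],
  [0.0025, -0.1025, 0, 0, 0, 0],
  [0.0038, -0.1188, 0, 0, 0, 0],
  [0.0038, -0.135, 0, 0, 0, 0],
  [0.0038, -0.15, 0, 0, 0, 0],
  [0.005, -0.1625, 0, 0, 0, 0],
  [0.005, -0.1713, 0, 0, 0, 0],
  [0.005, -0.1775, 0, 0, 0, 0],
  [0.005, -0.1825, 0, 0, 0, 0],
  [0.005, -0.1825, 0, 0, 0, 0],
  [0.005, -0.1825, 0, 0, 0, 0],
])

```text
clock: 14.55
tool_pos: [0.5269, -0.1452, 0.0736]
orientation: [[1.0, -0.007, 0.003], [-0.007, -1.0, -0.01], [0.003, 0.01, -1.0]]
ft_force: [1.6, -30.6, -0.2]
finger_gap: 0.173
grasp_force: 30.8
```

Request:
hand_motion([
  [0, -0.0013, 0, 0, 0, 0],
  [0, -0.0025, 0, 0, 0, 0],
  [0, -0.0038, 0, 0, 0, 0],
  [0, -0.005, 0, 0, 0, 0],
  [0, -0.005, 0, 0, 0, 0],
  [0, -0.005, 0, 0, 0, 0],
])

```text
clock: 15.15
tool_pos: [0.527, -0.1451, 0.0736]
orientation: [[1.0, -0.01, 0.004], [-0.01, -1.0, -0.014], [0.004, 0.014, -1.0]]
ft_force: [5.1, -41.7, -2.5]
finger_gap: 0.178
grasp_force: 32.1
```

The stop is met at post y -0.145, which is the knob's y minus 0.105, so the slide is home. It had started about 13 mm in. I relax the push, release and rise.

Converted, 0.012 m / 0.8 = 0.015, 0.004 m / 0.8 = 0.005.

Request:
hand_motion([
  [0, 0.005, 0, 0, 0, 0],
  [0, 0.01, 0, 0, 0, 0],
  [0, 0.015, 0, 0, 0, 0],
  [0, 0.015, 0, 0, 0, 0],
  [0, 0.015, 0, 0, 0, 0],
])

```text
clock: 15.65
tool_pos: [0.527, -0.1455, 0.0735]
orientation: [[1.0, -0.002, 0.002], [-0.002, -1.0, -0.002], [0.002, 0.002, -1.0]]
ft_force: [-1.7, -5.4, 8.1]
finger_gap: 0.173
grasp_force: 30.7
```

Request:
hand_motion([
  [0, 0, 0, 0, 0, 0],
  [0, 0, 0, 0, 0, 0],
  [0, 0, 0, 0, 0, 0],
], finger_gap=0.4)

```text
clock: 15.95
tool_pos: [0.5263, -0.1432, 0.0721]
orientation: [[1.0, 0.0, -0.001], [0.0, -1.0, 0.001], [-0.001, -0.001, -1.0]]
ft_force: [0.4, -0.0, 0.1]
finger_gap: 0.399
grasp_force: 0.0
```

Request:
hand_motion([
  [0, 0, -0.0375, 0, 0, 0],
  [0, 0, -0.1, 0, 0, 0],
  [0, 0, -0.1625, 0, 0, 0],
  [0, 0, -0.225, 0, 0, 0],
  [0, 0, -0.2625, 0, 0, 0],
  [0, 0, -0.2625, 0, 0, 0],
  [0, 0, -0.2625, 0, 0, 0],
  [0, 0, -0.2625, 0, 0, 0],
], finger_gap=0.4)

```text
clock: 16.75
tool_pos: [0.5258, -0.1435, 0.2807]
orientation: [[1.0, 0.0, -0.002], [0.0, -1.0, 0.001], [-0.002, -0.001, -1.0]]
ft_force: [-0.2, -1.0, -0.6]
finger_gap: 0.4
grasp_force: 0.0
```

Run:
```python
from h import *
import pickle
c=cap("wrist"); pickle.dump(c,open("w7.pkl","wb")); t=cap("top"); s=cap("scene")
pickle.dump((t,s),open("ts2.pkl","wb"))
print(c["p"],proj(c,[.5265,-.1451,.09]),proj(c,[.5285,-.04,.24]),proj(c,[.5295,-.04,.071]))
g=cv2.cvtColor(c["img"],cv2.COLOR_RGB2GRAY)
u,v=[int(x) for x in proj(c,[.5265,-.1451,.09])]
m=(g[v-25:v+26,u-25:u+26]<95).astype(np.uint8); print(m.sum()); 
k=max(cv2.findContours(m,0,1)[0],key=cv2.contourArea); x,y,w,h=cv2.boundingRect(k); print("post box",x+u-25,y+v-25,w,h)
# knob: darkest blob
m=cv2.morphologyEx((g<60).astype(np.uint8),cv2.MORPH_OPEN,np.ones((9,9)))
for k in cv2.findContours(m,0,1)[0]:
    if cv2.contourArea(k)>1500: print("dark",cv2.boundingRect(k),cv2.fitEllipse(k) if len(k)>5 else 0)
```

```text
[ 0.60039447 -0.14381155  0.40948371] [320.41993648 215.12348035] [103.77024876 281.52869867] [204.48789936 207.27445279]
476
post box 312 193 20 31
dark (0, 325, 640, 155) ((327.2870788574219, 420.4950866699219), (151.199462890625, 622.266845703125), 89.42233276367188)
dark (466, 310, 84, 35) ((517.2118530273438, 326.26495361328125), (25.341848373413086, 95.8554916381836), 103.37496185302734)
dark (58, 220, 113, 104) ((114.02938079833984, 272.2074279785156), (101.17286682128906, 113.36015319824219), 108.54154968261719)
dark (0, 82, 127, 137) ((52.24789047241211, 165.9612274169922), (106.25707244873047, 157.234375), 133.0859375)
```

Converted, -0.1035 m / 0.8 = -0.1294, 0.0025 m / 0.8 = 0.0031.

Request:
hand_motion([
  [0.0031, -0.025, 0, 0, 0, 0],
  [0.0031, -0.075, 0, 0, 0, 0],
  [0.0031, -0.1188, 0, 0, 0, 0],
  [0.0031, -0.1294, 0, 0, 0, 0],
  [0.0031, -0.1294, 0, 0, 0, 0],
  [0.0031, -0.1294, 0, 0, 0, 0],
], finger_gap=0, force=40)

```text
clock: 17.5
tool_pos: [0.5289, -0.0415, 0.2819]
orientation: [[1.0, -0.001, -0.001], [-0.001, -1.0, -0.0], [-0.001, 0.0, -1.0]]
ft_force: [0.2, -1.0, 0.5]
finger_gap: 0.001
grasp_force: 0.0
```

Request:
hand_motion([
  [0, 0, 0.01, 0, 0, 0],
  [0, 0, 0.0175, 0, 0, 0],
  [0, 0, 0.0238, 0, 0, 0],
  [0, 0, 0.0288, 0, 0, 0],
  [0, 0, 0.0325, 0, 0, 0],
  [0, 0, 0.0375, 0, 0, 0],
  [0, 0, 0.0375, 0, 0, 0],
])

```text
clock: 18.2
tool_pos: [0.5291, -0.0403, 0.2522]
orientation: [[1.0, -0.0, 0.0], [-0.0, -1.0, -0.0], [0.0, 0.0, -1.0]]
ft_force: [-0.9, -0.3, 3.9]
finger_gap: -0.001
grasp_force: 1.6
```

Contact with the knob shows 3.9 N. I press on in stages.

Converted, 0.02 m / 0.8 = 0.025, 0.018 m / 0.8 = 0.0225.

Request:
hand_motion([
  [0, 0, 0.005, 0, 0, 0],
  [0, 0, 0.01, 0, 0, 0],
  [0, 0, 0.015, 0, 0, 0],
  [0, 0, 0.02, 0, 0, 0],
  [0, 0, 0.0225, 0, 0, 0],
  [0, 0, 0.025, 0, 0, 0],
  [0, 0, 0.025, 0, 0, 0],
])

```text
clock: 18.9
tool_pos: [0.5292, -0.0403, 0.2323]
orientation: [[1.0, -0.0, 0.0], [-0.0, -1.0, 0.0], [0.0, -0.0, -1.0]]
ft_force: [-0.3, -1.2, 5.3]
finger_gap: 0.001
grasp_force: 2.8
```

Request:
hand_motion([
  [0, 0, 0.0025, 0, 0, 0],
  [0, 0, 0.005, 0, 0, 0],
  [0, 0, 0.0075, 0, 0, 0],
  [0, 0, 0.01, 0, 0, 0],
  [0, 0, 0.01, 0, 0, 0],
  [0, 0, 0.01, 0, 0, 0],
])

```text
clock: 19.5
tool_pos: [0.5292, -0.0403, 0.2251]
orientation: [[1.0, -0.0, 0.001], [-0.0, -1.0, -0.0], [0.001, 0.0, -1.0]]
ft_force: [-2.7, -0.0, 11.8]
finger_gap: -0.002
grasp_force: 5.6
```

Request:
hand_motion([
  [0, 0, 0.0013, 0, 0, 0],
  [0, 0, 0.0025, 0, 0, 0],
  [0, 0, 0.0038, 0, 0, 0],
  [0, 0, 0.005, 0, 0, 0],
  [0, 0, 0.0063, 0, 0, 0],
  [0, 0, 0.0063, 0, 0, 0],
  [0, 0, 0.0063, 0, 0, 0],
])

```text
clock: 20.2
tool_pos: [0.5293, -0.0404, 0.2204]
orientation: [[1.0, -0.0, 0.001], [-0.0, -1.0, -0.0], [0.001, 0.0, -1.0]]
ft_force: [-5.2, -0.3, 13.4]
finger_gap: 0.002
grasp_force: 6.8
```

The force curve matches a bearing on the seat. I continue to the firm stop.

Converted, 0.003 m / 0.8 = 0.0038, 0.002 m / 0.8 = 0.0025.

Request:
hand_motion([
  [0, 0, 0.0013, 0, 0, 0],
  [0, 0, 0.0025, 0, 0, 0],
  [0, 0, 0.0038, 0, 0, 0],
  [0, 0, 0.0038, 0, 0, 0],
  [0, 0, 0.0038, 0, 0, 0],
])

```text
clock: 20.7
tool_pos: [0.5293, -0.0403, 0.218]
orientation: [[1.0, -0.0, 0.001], [-0.0, -1.0, -0.001], [0.001, 0.001, -1.0]]
ft_force: [-6.5, -0.6, 18.4]
finger_gap: -0.001
grasp_force: 9.1
```

Request:
hand_motion([
  [0, 0, 0.0013, 0, 0, 0],
  [0, 0, 0.0025, 0, 0, 0],
  [0, 0, 0.0038, 0, 0, 0],
  [0, 0, 0.0038, 0, 0, 0],
  [0, 0, 0.0038, 0, 0, 0],
])

```text
clock: 21.2
tool_pos: [0.5294, -0.0403, 0.2177]
orientation: [[1.0, -0.0, 0.003], [-0.0, -1.0, -0.002], [0.003, 0.002, -1.0]]
ft_force: [-17.9, 0.2, 40.5]
finger_gap: -0.003
grasp_force: 20.4
```

The firm stop is at z 0.2178, a travel of about 0.036. I ease to a steady hold, check it, and hand in.

Converted, -0.0015 m / 0.8 = -0.0019.

Request:
hand_motion([
  [0, 0, -0.0019, 0, 0, 0],
  [0, 0, -0.0019, 0, 0, 0],
  [0, 0, -0.0019, 0, 0, 0],
  [0, 0, -0.0019, 0, 0, 0],
  [0, 0, -0.0019, 0, 0, 0],
  [0, 0, -0.0019, 0, 0, 0],
])

```text
clock: 21.8
tool_pos: [0.5294, -0.0403, 0.2179]
orientation: [[1.0, -0.0, 0.002], [-0.0, -1.0, -0.001], [0.002, 0.001, -1.0]]
ft_force: [-11.5, -1.1, 29.3]
finger_gap: -0.006
grasp_force: 14.7
```

Run:
```python
from h import *
s=arm.state(); print(s["tool_pos"],s["ft_force"])
if s["tool_pos"][2]<.2188 and 18<s["ft_force"][2]<38: print(arm.hand_in())
```

```text
[ 0.52936149 -0.04032828  0.21787973] [-11.50281708  -1.09737171  29.34484546]
the job is handed in; nothing more can be done
None
```

The job is handed in at 21.8 s: the bearing is in the bore, the slide is against its stop, and the knob is held down at its firm stop with about 29 N; force and travel, not a picture, show the slide and bearing are home.

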